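# Put the hole-saw set back in its case

### The job

Put the hole-saw set away: nest the four saws in the middle of the round pocket of the open case, teeth down, smallest first and each larger one lowered over the last until it sits fully down, and lay the arbor lengthways in its rectangular bed in the same case. Set everything down rather than letting it drop, and leave the tape measure, the wooden plug and the red clamping square where they are.

Things in the scene. Friction and masses are not known exactly. Their poses are not given: they have to be found in the camera images.
- saw20_mid (a point): the smallest hole saw, 20 mm diameter, yellow: a steel cup, teeth down, 42 mm tall, painted all over, wall 2.5 mm thick (15 mm clear inside), closed on top by a 5 mm thick crown with a dark threaded hole in its middle. This point is its centre, on the axis, 21 mm above the teeth; z is up along the axis.
- saw35_mid (a point): the second hole saw, 35 mm diameter, blue: a steel cup, teeth down, 42 mm tall, painted all over, wall 2.5 mm thick (30 mm clear inside), closed on top by a 5 mm thick crown with a dark threaded hole in its middle. This point is its centre, on the axis, 21 mm above the teeth; z is up along the axis. Nested, its crown rests on the crown of the next smaller saw, 5 mm higher than that one.
- saw51_mid (a point): the third hole saw, 51 mm diameter, green: a steel cup, teeth down, 42 mm tall, painted all over, wall 2.5 mm thick (46 mm clear inside), closed on top by a 5 mm thick crown with a dark threaded hole in its middle. This point is its centre, on the axis, 21 mm above the teeth; z is up along the axis. Nested, its crown rests on the crown of the next smaller saw, 5 mm higher than that one.
- saw67_mid (a point): the largest hole saw, 67 mm diameter, red: a steel cup, teeth down, 42 mm tall, painted all over, wall 2.5 mm thick (62 mm clear inside), closed on top by a 5 mm thick crown with a dark threaded hole in its middle. This point is its centre, on the axis, 21 mm above the teeth; z is up along the axis. Nested, its crown rests on the crown of the next smaller saw, 5 mm higher than that one.
- arbor_mid (a point): the arbor, lying: a dark hexagonal body 26 mm long, 20 mm across flats, with a round steel shank (10 mm diameter, 37 mm long) to -x and a brass-coloured pilot drill (6.4 mm diameter, 47 mm long) to +x; 110 mm in all. This point is the centre of the hexagonal body, 10 mm above what it lies on; x runs along the arbor. Grip it across the body.
- nest (a point): centre of the round pocket (grey ring, 88 mm diameter, a small ring at its middle), on the floor of the black case, 3 mm above the bench. The fixed case lies open flat: base 180 x 250 mm, walls 26 mm high, with the 42 mm high lid beyond it. x points to the lid, y along the 250 mm, z up. Case walls: 66 mm from this point to +y, 86 mm to -x and +x.
- bed (a point): centre of the arbor's bed in the same case: a grey rectangular outline 118 x 30 mm, on the case floor, 3 mm above the bench. x runs along the bed; the arbor lies along it, either way round. A low rib (top 11 mm above the bench) parts it from the pocket, 53 mm to +y; the case wall is 54 mm to -y.
- tape: bystander: a black and yellow tape measure lying flat, 66 x 62 x 34 mm; origin at the centre of its underside. Leave it where it is.
- plug: bystander: a round wooden plug cut out by a hole saw, 46 mm diameter, 18 mm thick; origin at the centre of its underside. Leave it where it is.
- square: bystander: a red L-shaped clamping square, 85 x 85 x 18 mm, lying flat; origin under the middle of its outline, within 5 mm. Leave it where it is.
Mind the look-alikes: they are no part of the job. Of the things shaped like the part that bears saw67_mid, the red one is meant.

How it is judged (in metres and radians):
On the way, in this order (a step that is already met when the one before it is completed fails the run):
1. the 20 mm saw stands teeth down in the middle of the round pocket, released (angle between saw20_mid's own z axis and vertical below 0.12 rad and horizontal distance between saw20_mid and nest below 0.012 m and z of saw20_mid in the frame of nest between 0.017 and 0.025 m and linear speed of saw20 below 0.02 m/s and angular speed of saw20 below 0.3 rad/s and contact force between saw20 and the fingers below 0.1 N), for 0.2 s.
2. the 35 mm saw is over it, fully down, released (angle between saw35_mid's own z axis and vertical below 0.12 rad and horizontal distance between saw35_mid and saw20_mid below 0.008 m and z of saw35_mid in the frame of saw20_mid between 0.002 and 0.008 m and linear speed of saw35 below 0.02 m/s and angular speed of saw35 below 0.3 rad/s and contact force between saw35 and the fingers below 0.1 N), for 0.2 s.
3. the 51 mm saw is over that, fully down, released (angle between saw51_mid's own z axis and vertical below 0.12 rad and horizontal distance between saw51_mid and saw35_mid below 0.008 m and z of saw51_mid in the frame of saw35_mid between 0.002 and 0.008 m and linear speed of saw51 below 0.02 m/s and angular speed of saw51 below 0.3 rad/s and contact force between saw51 and the fingers below 0.1 N), for 0.2 s.
4. the 67 mm saw is over them all, fully down, released (angle between saw67_mid's own z axis and vertical below 0.12 rad and horizontal distance between saw67_mid and saw51_mid below 0.008 m and z of saw67_mid in the frame of saw51_mid between 0.002 and 0.008 m and linear speed of saw67 below 0.02 m/s and angular speed of saw67 below 0.3 rad/s and contact force between saw67 and the fingers below 0.1 N), for 0.2 s.
At the end, for the whole second after the job is handed in: 20 mm saw upright on the pocket floor within 12 mm of its centre; each larger saw upright over the last, axes within 8 mm, centre 2 to 8 mm higher; arbor body on the case floor within 12 mm of the bed centre, along it within 15 degrees either way round. All released and at rest (angle between each of saw20_mid, saw35_mid, saw51_mid, saw67_mid's own z axis and vertical below 0.12 rad and horizontal distance between saw20_mid and nest below 0.012 m and z of saw20_mid in the frame of nest between 0.017 and 0.025 m and linear speed of each of saw20, saw35, saw51, saw67, arbor below 0.02 m/s and angular speed of each of saw20, saw35, saw51, saw67, arbor below 0.3 rad/s and horizontal distance between saw35_mid and saw20_mid below 0.008 m and z of saw35_mid in the frame of saw20_mid between 0.002 and 0.008 m and horizontal distance between saw51_mid and saw35_mid below 0.008 m and z of saw51_mid in the frame of saw35_mid between 0.002 and 0.008 m and horizontal distance between saw67_mid and saw51_mid below 0.008 m and z of saw67_mid in the frame of saw51_mid between 0.002 and 0.008 m and horizontal distance between arbor_mid and bed below 0.012 m and z of arbor_mid in the frame of bed below 0.014 m and angle between the x axis of arbor_mid and the x axis of bed, either way round below 0.26 rad); the robot touches nothing.
It fails at once if a saw or the arbor is let fall: loose from the fingers and faster than 0.7 m/s (a drop of about 25 mm) ((contact force between saw20 and the fingers below 0.1 N and linear speed of saw20 above 0.7 m/s) or (contact force between saw35 and the fingers below 0.1 N and linear speed of saw35 above 0.7 m/s) or (contact force between saw51 and the fingers below 0.1 N and linear speed of saw51 above 0.7 m/s) or (contact force between saw67 and the fingers below 0.1 N and linear speed of saw67 above 0.7 m/s) or (contact force between arbor and the fingers below 0.1 N and linear speed of arbor above 0.7 m/s)).
It fails at once if the tape measure, wooden plug or clamping square is pushed more than 25 mm (distance of any of tape, plug, square from where it was at the start of the episode above 0.025 m).
It also fails if it takes over 115 s, if anything falls off the work surface, if the arm or the gripper's body presses on something with over 40 N, if the wrist force passes 120 N, or if a joint passes its speed limit or range.

### The arm

A 6-joint arm with a two-finger parallel gripper is mounted at the origin on the work surface. World frame = base frame: x ahead of the robot, y to its left, z up, the work surface at z = 0. Lengths are in mm, angles in rad, forces in N, time in s.
With the tool pointing down it reaches from about 350 to 975 mm from the base axis. Payload 7.1 kg.
Tool frame: the origin (TCP) lies between the finger pads; the fingertips stand 19 mm ahead of it and the grasp point (between the pads) is the TCP (ctrl.tcp_to_tips is the distance from the TCP to the fingertips, in mm); z points along the fingers, y is the line along which they close (so a half turn about z gives the same grasp; the last joint's range is limited). The gripper opens to 88 mm and grips with 3 to 60 N. Pads are 20 mm wide; open, the fingers measure 115 mm over their backs; the gripper's body (75 mm by 178 mm) begins 61 mm behind the grasp point.
Start: joints at [-1.154, 0.423, 1.63, -0, 1.089, -0.019], TCP at [263.85, -566.558, 241.675] pointing down, gripper open.
Joint ranges: [-3, 3], [-0.9, 2.11], [0.09, 2.58], [-1.31, 4.45], [0.11, 2.69], [-2.54, 2.54]. Speed limits (rad/s): [2.39, 2.39, 3.01, 3.14, 3.14, 3.14].

### API

Orientations are given as a rotation vector (axis times angle).
In Python, from workcell import status, optics, ctrl gives the robot as it stands. The module is installed in compiled form; this text tells all that it offers.
- The arm moves only by the shell command python3 -m inch 'ROWS'. ROWS is JSON, a list that holds one entry, the list of rows, each a list of 7 numbers: the shift along the tool's x, y, z in mm, then the turn, a rotation vector about the tool's x, y, z in rad, then the opening in per cent of the stroke, from 0 (shut) to 100 (fully open). A call has 1 to 20 rows; each row is the pose to reach, as a shift and turn from the pose commanded when the call began, along the tool's axes at that moment; what a row does not reach only later rows make up. A row lasts 1/10 s, in which the tool goes at most 50 mm and 8.59 degrees, less where a joint would pass 70% of its speed; a pose out of reach is approached as far as the arm can. A call with a gripper value outside its range is refused whole. The fingers move at their own pace and stop on an object; the grip force is fixed at half the most. Time passes only in rows, so rows that repeat a pose let the fingers close. It gives the time, the measured TCP pose, the force, the opening and the grip force at its end, in the units of the state.
- status.get_obs(): the state, without advancing time (a new reading comes with each control period).
- optics.get_image(name): name is "scene" or "top" or "wrist"; returns a dict with "frame" (400x640x3 uint8, red, green, blue), "fx", "fy", "cx", "cy" (pixels), "rvec" (rotation vector, rad) and "tvec" (3), from world to camera coordinates, as OpenCV has them; the wrist camera has in their place "hand_eye" (4x4, takes a point from camera to tool coordinates, whose origin is the TCP and whose axes are the flange's). Camera axes: x right, y down, z forward; pixel columns grow to the right and rows downward; lengths in mm; the calibration is good to about 2 mm. A picture is of the moment at which its call begins: read the wrist's pose just before it. There is no depth.
- ctrl.close_job(): hands the job in; it is judged then, once.
The state is a dict: "t": time; "qpos": joint angles; "qvel": joint speeds; "joint_torque": joint torques, N m; "ee_pos": TCP position; "orientation": TCP orientation; "ft_force": force on the tool from outside, world axes, zero at the start; "moment": the same for the moment, N m; "width": finger opening in mm; "grasp_force": force on a finger pad.
Only numpy, scipy, OpenCV 4.12 (cv2) and the standard library are available. Lean on these libraries where they do the work, as an engineer would, in place of code of your own. Each camera call takes 0.05 s, during which the arm holds its last target. There are 200 camera calls.

## Working session

There is one attempt and no reset: what is moved stays moved. The work goes in short steps, Python scripts to look and compute and a shell command to move; the robot and the scene stay as the last step left them, time stands still between calls to the robot, and variables do not carry over. Pictures are saved under pics/ and viewed, at most 14 in all, crops included, and the job is handed in when it is done.

```bash
mkdir -p pics; python3 - <<'E'
from workcell import status,optics,ctrl
import cv2,numpy as np
o=status.get_obs();print(o)
for n in ("top","scene"):
    i=optics.get_image(n);cv2.imwrite(f"pics/{n}0.png",i["frame"][:,:,::-1]);print({k:v for k,v in i.items() if k!="frame"})
i=optics.get_image("wrist");print({k:v for k,v in i.items() if k!="frame"})
E
```

```text
{'t': 0.0, 'qpos': array([-1.15399595e+00,  4.23837049e-01,  1.63066844e+00, -2.11646813e-06,
        1.08861380e+00, -1.90005299e-02]), 'qvel': array([-0.00112357, -0.0009244 ,  0.0012379 ,  0.00124313,  0.00037091,
        0.00166501]), 'joint_torque': array([ 7.62390573e-04, -5.44617748e+01, -2.73669755e+01,  6.43885927e-02,
        2.26400374e-02, -1.00208974e-04]), 'ee_pos': array([ 263.64671186, -566.09520025,  240.91252128]), 'orientation': array([-3.06584377e+00, -6.78828182e-01,  4.76489110e-04]), 'ft_force': array([-0.04140926, -0.58756953, -0.64295082]), 'moment': array([-0.03611404, -0.03090932,  0.00558961]), 'grasp_force': 0.0, 'width': 88.00121719931994}
{'fx': 519.4548196537633, 'fy': 519.4548196537633, 'cx': 322.0547909902298, 'cy': 205.5480928718567, 'rvec': array([ 2.15789039, -2.11840222,  0.16990618]), 'tvec': array([ -21.06345019,  513.52673145, 1329.19072196])}
{'fx': 438.32907219029414, 'fy': 438.32907219029414, 'cx': 320.59528590397645, 'cy': 201.69829645813502, 'rvec': array([ 0.65463412,  2.45783562, -1.36104725]), 'tvec': array([ 417.42847354,  -97.75279362, 1364.85633159])}
{'fx': 327.1035724432507, 'fy': 327.1035724432507, 'cx': 322.0314610149627, 'cy': 201.07384480508316, 'hand_eye': array([[-4.00266375e-05, -9.68497027e-01, -2.49025113e-01,
         6.73684020e+01],
       [ 9.99999523e-01, -2.81713141e-04,  9.34892544e-04,
        -7.24156328e-01],
       [-9.75594296e-04, -2.49024957e-01,  9.68496577e-01,
        -1.42652873e+02],
       [ 0.00000000e+00,  0.00000000e+00,  0.00000000e+00,
         1.00000000e+00]])}
```

View pics/top0.png

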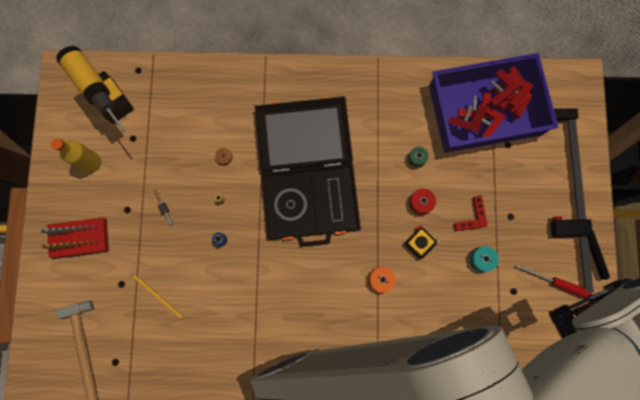

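View pics/scene0.png

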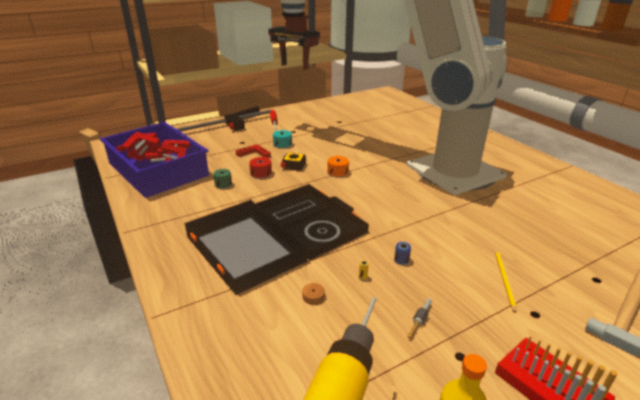

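```bash
cat > h.py <<'E'
from workcell import status,optics,ctrl
import cv2,numpy as np
from scipy.spatial.transform import Rotation as Ro
def grab(n,save=None):
    o=status.get_obs();i=optics.get_image(n)
    if n=="wrist":
        T=np.eye(4);T[:3,:3]=Ro.from_rotvec(o["orientation"]).as_matrix();T[:3,3]=o["ee_pos"];T=T@i["hand_eye"]
        R,c=T[:3,:3],T[:3,3]
    else:
        R=Ro.from_rotvec(i["rvec"]).as_matrix().T;c=-R@i["tvec"]
    i["R"],i["c"]=R,c
    if save: cv2.imwrite(f"pics/{save}.png",i["frame"][:,:,::-1])
    return i
def ray(i,px,z):
    d=i["R"]@np.array([(px[0]-i["cx"])/i["fx"],(px[1]-i["cy"])/i["fy"],1.])
    return (i["c"]+d*(z-i["c"][2])/d[2])[:2]
def proj(i,p):
    q=i["R"].T@(np.array(p,float)-i["c"]);return np.array([i["fx"]*q[0]/q[2]+i["cx"],i["fy"]*q[1]/q[2]+i["cy"]])
H=dict(yellow=(18,34,130,80),blue=(100,130,80,40),green=(60,88,70,30),red=(172,8,150,60))
def mask(i,col):
    h=cv2.cvtColor(i["frame"],cv2.COLOR_RGB2HSV).astype(int);a,b,s,v=H[col]
    hh=h[...,0];m=((hh>=a)&(hh<=b)) if a<b else ((hh>=a)|(hh<=b))
    return (m&(h[...,1]>s)&(h[...,2]>v)).astype(np.uint8)
def blobs(m,amin):
    n,l,s,c=cv2.connectedComponentsWithStats(m);return [(c[k].round(1),s[k]) for k in range(1,n) if s[k][4]>amin]
def go(x,y,z,yaw):
    "shift/turn in tool axes to reach xyz with tool-y (closing line) at world angle yaw (deg), tool down"
    o=status.get_obs();R=Ro.from_rotvec(o["orientation"]).as_matrix()
    s=R.T@(np.array([x,y,z])-o["ee_pos"])
    best=None
    for k in (-180,0,180,360):
        a=np.radians(yaw+k);yv=np.array([np.cos(a),np.sin(a),0]);zv=np.array([0,0,-1.])
        T=np.column_stack([np.cross(yv,zv),yv,zv]);r=Ro.from_matrix(R.T@T).as_rotvec()
        q6=o["qpos"][5]+r[2]
        if abs(q6)<2.4 and (best is None or np.linalg.norm(r)<np.linalg.norm(best)): best=r
    print("shift",s.round(1),"turn",best.round(4),"yaw now",round(float(np.degrees(np.arctan2(R[1,1],R[0,1]))),1),"t",round(o["t"],1))
E
python3 - <<'E'
from h import *
i=grab("top")
for c in H:
    for b in blobs(mask(i,c),15): print(c,b[0],b[1],ray(i,b[0],30).round())
for n,p,z in (("nest",(291,204),3),("bed",(335,199),3),("arbor",(163,207),10),("plug",(224,156),18),("tape",(421,242),34),("square",(478,216),18)): print(n,ray(i,p,z).round())
big=cv2.resize(i["frame"][90:260,120:500,::-1],None,fx=2.1,fy=2.1,interpolation=2);cv2.imwrite("pics/big.png",big)
E
```

```text
yellow [85.4 73.4] [  60   50   63   51 1233] [874. 651.]
yellow [ 80.3 156.2] [ 60 140  41  33 842] [638. 643.]
yellow [219. 198.] [215 194   9   9  49] [531. 263.]
yellow [626.7 213.4] [613 208  27  12 255] [ 509. -820.]
yellow [  2.7 228.3] [  0 224   7   9  52] [439. 830.]
yellow [421.  241.8] [408 229  27  26 289] [ 424. -274.]
yellow [625.6 270.1] [623 266   7   9  20] [ 360. -806.]
yellow [157.3 296.1] [133 275  50  43 249] [271. 410.]
blue [486.9 101.5] [ 433   53  125   95 4295] [ 814. -459.]
blue [523.   69.9] [517  62  12  18  80] [ 907. -562.]
blue [219.6 239.3] [213 233  12  12  62] [421. 256.]
green [418.1 155.8] [410 148  17  16 140] [ 656. -268.]
green [483.9 258.7] [470 246  28  26 520] [ 383. -438.]
red [499.5 102.1] [ 449   66   84   70 1975] [ 812. -494.]
red [462.  112.6] [459 109   8   8  52] [ 780. -390.]
red [422.4 201. ] [409 188  27  27 487] [ 533. -279.]
red [474.1 217. ] [454 196  34  35 472] [ 492. -415.]
red [ 79.8 237.6] [  47  217   61   41 1700] [418. 624.]
red [557.4 217.6] [553 216   9   4  30] [ 495. -636.]
red [418.6 227.2] [416 225   6   5  19] [ 462. -268.]
red [571.  287.8] [552 278  40  21 361] [ 311. -661.]
nest [523.  73.]
bed [539. -46.]
arbor [507. 417.]
plug [649. 258.]
tape [ 423. -273.]
square [ 497. -429.]
```

View pics/big.png

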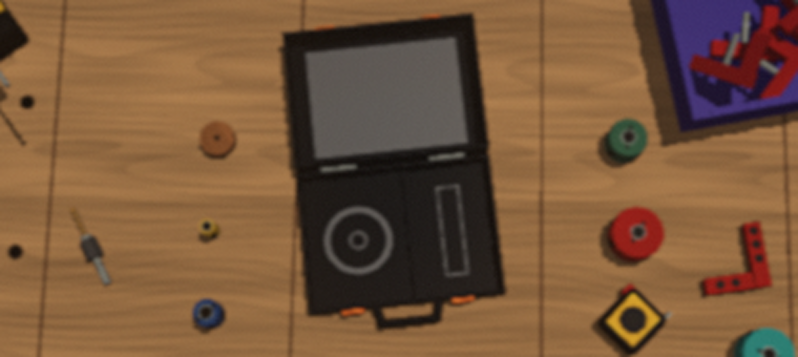

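```bash
python3 -c "
from h import *
go(500,20,300,7)"
```

```text
shift [ 461.7 -431.8  -58.4] turn [-8.0000e-04 -6.0000e-04 -1.2572e+00] yaw now -65.0 t 0.2
```

```bash
python3 -m inch '[[[40,-40,-58,0,0,-0.15,100],[460,-432,-58,0,0,-1.257,100],[460,-432,-58,0,0,-1.257,100],[460,-432,-58,0,0,-1.257,100],[460,-432,-58,0,0,-1.257,100],[460,-432,-58,0,0,-1.257,100],[460,-432,-58,0,0,-1.257,100],[460,-432,-58,0,0,-1.257,100],[460,-432,-58,0,0,-1.257,100],[460,-432,-58,0,0,-1.257,100],[460,-432,-58,0,0,-1.257,100],[460,-432,-58,0,0,-1.257,100],[460,-432,-58,0,0,-1.257,100],[460,-432,-58,0,0,-1.257,100],[460,-432,-58,0,0,-1.257,100],[460,-432,-58,0,0,-1.257,100],[460,-432,-58,0,0,-1.257,100]]]'
python3 - <<'E'
from h import *
i=grab("wrist","w1");print(proj(i,(523,73,3)),proj(i,(539,-46,3)))
E
```

```text
t: 1.9
ee_pos: [498.0, 18.0, 299.6]
orientation: [-2.084, -2.351, 0.001]
ft_force: [0.4, -0.0, -0.6]
width: 87.8
grasp_force: 0.0
[346.48549657 129.84880416] [346.04934686 217.28122297]
```

View pics/w1.png

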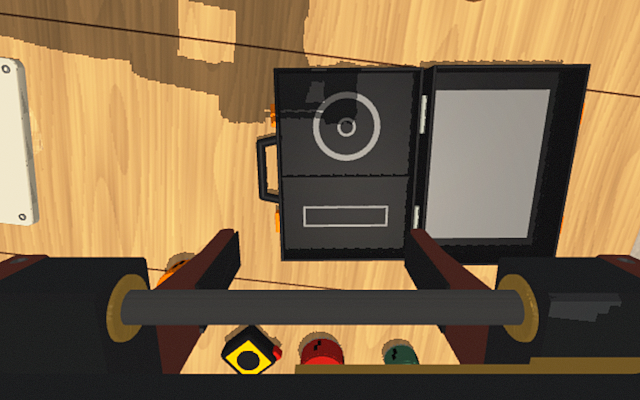

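```bash
python3 - <<'E'
from h import *
i=grab("wrist")
g=i["frame"].astype(int);m=((g.min(2)>95)&(g.max(2)-g.min(2)<30)).astype(np.uint8);m[:75]=0;m[250:]=0;m[:,:285]=0;m[:,:][:,410:]=0
for c,s in blobs(m,10):print(c,s)
cs,_=cv2.findContours(m,cv2.RETR_EXTERNAL,2)
for c in cs:
    if len(c)<15:continue
    p=np.float32([ray(i,q[0],3) for q in c])
    print(len(c),"circ",cv2.minEnclosingCircle(p),"rect",cv2.minAreaRect(p))
print(status.get_obs()["ee_pos"])
go(531,263,150,26)
E
```

```text
[350.4 134.1] [313  94  67  67 919]
[319.8 110.9] [317 110   6   3  16]
[346.5 129.9] [337 121  19  16 113]
[345.  216.2] [303 205  86  22 570]
19 circ ((537.5966796875, -44.4449577331543), 61.155616760253906) rect ((537.510009765625, -43.72799301147461), (118.74539947509766, 30.761972427368164), 6.891866683959961)
39 circ ((522.0100708007812, 76.7777099609375), 12.162054061889648) rect ((523.0283813476562, 73.69422149658203), (24.26803970336914, 17.82216453552246), 18.685344696044922)
130 circ ((521.9654541015625, 77.05290985107422), 44.393959045410156) rect ((525.9076538085938, 71.14205932617188), (88.34879302978516, 74.26614379882812), 34.182071685791016)
[498.16713923  18.07094214 299.6703586 ]
shift [239.2  61.9 149.6] turn [-2.000e-04  0.000e+00 -3.338e-01] yaw now 6.9 t 2.0
```

```bash
python3 -m inch '[[[40,10,25,0,0,-0.1,70],[239,62,150,0,0,-0.334,70],[239,62,150,0,0,-0.334,70],[239,62,150,0,0,-0.334,70],[239,62,150,0,0,-0.334,70],[239,62,150,0,0,-0.334,70],[239,62,150,0,0,-0.334,70],[239,62,150,0,0,-0.334,70],[239,62,150,0,0,-0.334,70],[239,62,150,0,0,-0.334,70],[239,62,150,0,0,-0.334,70]]]'
python3 - <<'E'
from h import *
i=grab("wrist","w2");print(proj(i,(531,263,42)))
for c in("yellow","blue"):
  for b in blobs(mask(i,c),100): print(c,b[0],b[1],ray(i,b[0],30).round(1),ray(i,b[0],42).round(1))
print(status.get_obs()["ee_pos"])
E
```

```text
t: 3.1
ee_pos: [531.5, 263.0, 150.7]
orientation: [1.664, 2.664, 0.002]
ft_force: [0.5, 0.1, 0.6]
width: 61.4
grasp_force: 0.0
[321.67835101 205.14461383]
yellow [420.2   3.5] [405   0  32   8 175] [530.2 426.3] [528.9 421.6]
yellow [322.8 193.1] [311 180  25  33 390] [528.7 269.7] [527.5 272.2]
yellow [180.2 308.3] [169 275  30  67 926] [459.6 116.6] [461.5 126. ]
yellow [464.  308.4] [446 275  30  67 935] [691.1 229.5] [682.5 233.8]
yellow [444.9 366.8] [ 228  358  384   16 3957] [708.4 167.9] [699.  175.1]
blue [201.6 142.9] [ 172  123   57   44 1342] [424.2 264.2] [427.7 267. ]
[531.40666297 263.19390178 150.58665266]
```

View pics/w2.png

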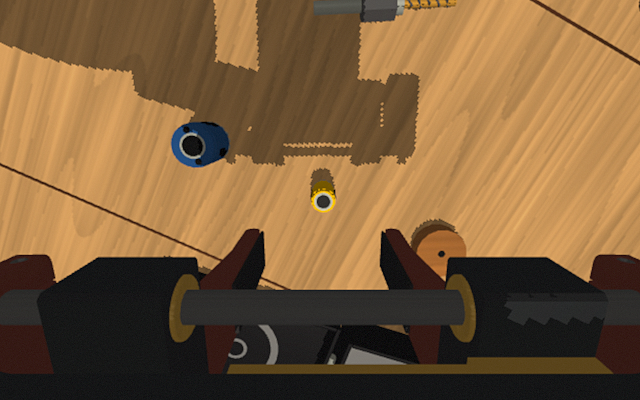

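```bash
python3 - <<'E'
from h import *
i=grab("wrist")
p=ray(i,(323,201.5),42);print(p,"blue",ray(i,(192,146),42));go(p[0],p[1],32,26)
E
```

```text
[530.53846565 266.34624102] blue [421.91603653 261.75768789]
shift [  3.    0.5 118.4] turn [0.0011 0.     0.0011] yaw now 26.1 t 3.2
```

```bash
python3 -m inch '[[[3,0.5,45,0,0,0,70],[3,0.5,80,0,0,0,60],[3,0.5,105,0,0,0,60],[3,0.5,118,0,0,0,60],[3,0.5,118,0,0,0,60],[3,0.5,118,0,0,0,40],[3,0.5,118,0,0,0,10],[3,0.5,118,0,0,0,10],[3,0.5,118,0,0,0,10],[3,0.5,118,0,0,0,10],[3,0.5,118,0,0,0,10],[3,0.5,118,0,0,0,10]]]'; python3 -c "
from h import *
go(522,76.5,110,26)"
```

```text
t: 4.4
ee_pos: [530.5, 267.2, 32.5]
orientation: [1.661, 2.666, 0.001]
ft_force: [-0.8, -1.9, 6.0]
width: 19.7
grasp_force: 30.0
shift [-167.4  -91.5  -77.6] turn [0.0011 0.     0.0022] yaw now 26.1 t 4.4
```

```bash
python3 -m inch '[[[0,0,-20,0,0,0,10],[0,0,-50,0,0,0,10],[-10,-6,-75,0,0,0,10],[-50,-28,-78,0,0,0,10],[-90,-50,-78,0,0,0,10],[-130,-71,-78,0,0,0,10],[-155,-85,-78,0,0,0,10],[-167,-91.5,-78,0,0,0,10],[-167,-91.5,-78,0,0,0,10],[-167,-91.5,-78,0,0,0,10],[-167,-91.5,-78,0,0,0,10]]]'; python3 -c "
from h import *
i=grab('wrist','w3')
go(522,76.5,36.5,26)"
```

```text
t: 5.5
ee_pos: [521.7, 78.0, 109.6]
orientation: [1.66, 2.667, 0.0]
ft_force: [0.6, 0.7, -0.4]
width: 19.7
grasp_force: 30.0
shift [-1.5 -0.4 73.1] turn [ 0.0002 -0.0001  0.0039] yaw now 26.2 t 5.5
```

View pics/w3.png

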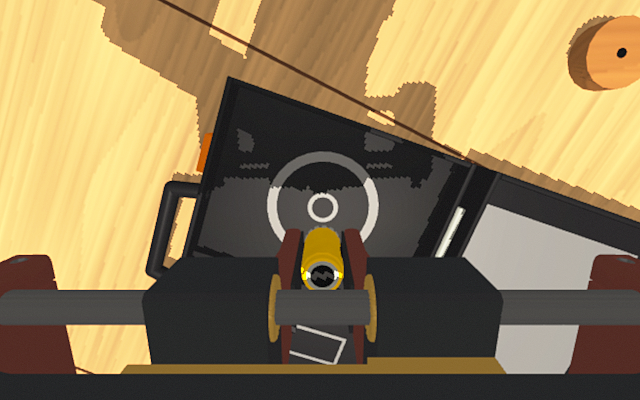

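```bash
python3 - <<'E'
from h import *
i=grab("wrist");p=ray(i,(322,208),3);print(p);go(p[0],p[1],36.5,26)
print("held saw tip proj",proj(i,(*(status.get_obs()["ee_pos"][:2]),78)))
E
```

```text
[522.08719869  76.46806372]
shift [-1.5 -0.2 73.1] turn [ 0.0001 -0.0001  0.0038] yaw now 26.2 t 5.6
held saw tip proj [322.18609864 240.97152745]
```

```bash
python3 -m inch '[[[-1.5,0,25,0,0,0,10],[-1.5,0,50,0,0,0,10],[-1.5,0,65,0,0,0,10],[-1.5,0,70,0,0,0,10],[-1.5,0,72,0,0,0,10],[-1.5,0,73,0,0,0,10],[-1.5,0,74,0,0,0,10],[-1.5,0,74,0,0,0,10],[-1.5,0,74,0,0,0,10]]]'
```

```text
t: 6.5
ee_pos: [522.5, 75.4, 36.2]
orientation: [1.662, 2.665, 0.001]
ft_force: [0.3, -0.4, 0.1]
width: 19.5
grasp_force: 30.0
```

```bash
python3 -m inch '[[[0,0,0.5,0,0,0,10],[0,0,1,0,0,0,10],[0,0,1,0,0,0,10],[0,0,1,0,0,0,14],[0,0,1,0,0,0,22],[0,0,1,0,0,0,28],[0,0,1,0,0,0,45],[0,0,1,0,0,0,55],[0,0,1,0,0,0,55],[0,0,-10,0,0,0,55],[0,0,-40,0,0,0,55],[0,0,-80,0,0,0,55],[0,0,-115,0,0,0,55],[0,0,-115,0,0,0,55],[0,0,-115,0,0,0,55]]]'
python3 -c "
from h import *
i=grab('wrist','w4');print(proj(i,(522,76,45)))
go(422,262,150,31)"
```

```text
t: 8.0
ee_pos: [522.6, 75.4, 151.9]
orientation: [1.661, 2.664, 0.002]
ft_force: [0.7, -0.6, 0.3]
width: 48.2
grasp_force: 0.0
[321.76482853 204.90459489]
shift [211.5  -7.3   0.8] turn [ 0.     0.    -0.085] yaw now 26.1 t 8.1
```

View pics/w4.png

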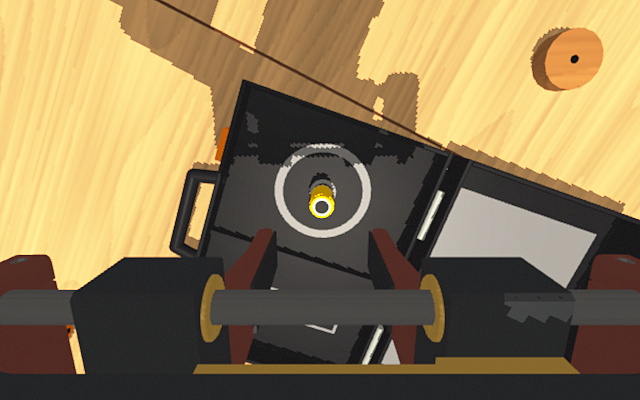

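```bash
cat >> h.py <<'E'
def hole(i,col,z,near,save=None):
    "centre of hole enclosed in colour blob near expected px"
    m=mask(i,col);cs,hi=cv2.findContours(m,cv2.RETR_CCOMP,2)
    e=proj(i,(*near,z))
    for c,h in zip(cs,hi[0]):
        a=cv2.contourArea(c)
        (x,y),r=cv2.minEnclosingCircle(c)
        if h[3]>=0 and a>20 and np.hypot(x-e[0],y-e[1])<60: print("hole px",round(x),round(y),"r",round(r,1),"world",ray(i,(x,y),z).round(1))
    print("expected px",e.round())
E
python3 -m inch '[[[40,-1,0,0,0,-0.03,75],[85,-3,0,0,0,-0.085,75],[130,-5,0,0,0,-0.085,75],[175,-6,0,0,0,-0.085,75],[205,-7,0,0,0,-0.085,75],[211.5,-7,0,0,0,-0.085,75],[211.5,-7,0,0,0,-0.085,75],[211.5,-7,0,0,0,-0.085,75],[211.5,-7,0,0,0,-0.085,75]]]'
python3 -c "
from h import *
i=grab('wrist','w5');hole(i,'blue',42,(422,262));go(422,262,32,31)"
```

```text
t: 8.95
ee_pos: [423.2, 261.0, 150.3]
orientation: [-1.549, -2.733, 0.001]
ft_force: [-0.3, -0.1, -0.1]
width: 65.7
grasp_force: 0.0
hole px 322 203 r 18.4 world [421.8 262.6]
expected px [322. 204.]
shift [  1.4  -0.5 118.4] turn [-0.0005  0.0001 -0.0018] yaw now 30.9 t 9.0
```

```bash
python3 -m inch '[[[1.5,-0.5,45,0,0,0,75],[1.5,-0.5,80,0,0,0,75],[1.5,-0.5,105,0,0,0,75],[1.5,-0.5,118,0,0,0,75],[1.5,-0.5,118,0,0,0,75],[1.5,-0.5,118,0,0,0,55],[1.5,-0.5,118,0,0,0,30],[1.5,-0.5,118,0,0,0,25],[1.5,-0.5,118,0,0,0,25],[1.5,-0.5,118,0,0,0,25],[1.5,-0.5,118,0,0,0,25],[1.5,-0.5,118,0,0,0,25]]]'; python3 -c "
from h import *
go(522.5,75.3,130,31)"
```

```text
t: 10.2
ee_pos: [421.9, 263.5, 33.5]
orientation: [1.547, 2.734, 0.002]
ft_force: [-1.1, -0.5, 7.7]
width: 34.6
grasp_force: 30.0
shift [-213.1  -10.6  -96.5] turn [0.0012 0.0001 0.0001] yaw now 31.0 t 10.2
```

```bash
python3 -m inch '[[[0,0,-25,0,0,0,25],[0,0,-65,0,0,0,25],[-10,0,-97,0,0,0,25],[-50,-2,-97,0,0,0,25],[-95,-4,-97,0,0,0,25],[-140,-7,-97,0,0,0,25],[-180,-9,-97,0,0,0,25],[-205,-10,-97,0,0,0,25],[-213,-10.5,-97,0,0,0,25],[-213,-10.5,-97,0,0,0,25],[-213,-10.5,-97,0,0,0,25],[-213,-10.5,-97,0,0,0,25]]]'; python3 -c "
from h import *
i=grab('wrist','w6')
hole(i,'yellow',45,(522.5,75.3));hole(i,'blue',139,status.get_obs()['ee_pos'][:2]);go(522.5,75.3,43,31)"
```

```text
t: 11.4
ee_pos: [521.4, 76.3, 129.6]
orientation: [-1.545, -2.735, 0.0]
ft_force: [0.2, 0.1, -1.1]
width: 34.4
grasp_force: 30.0
expected px [323. 216.]
expected px [323. 275.]
shift [-1.3  0.3 86.6] turn [-0.0004 -0.0003  0.0015] yaw now 31.1 t 11.4
```

View pics/w6.png

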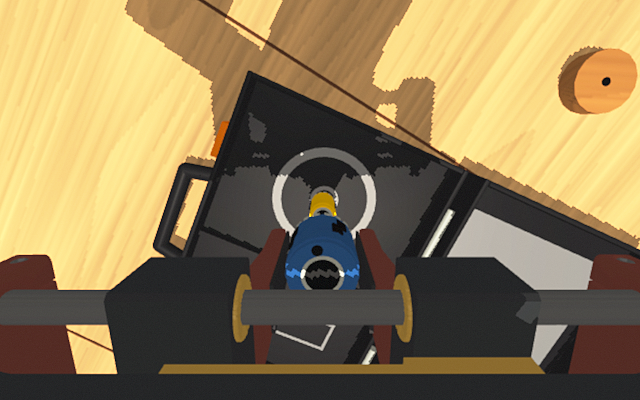

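```bash
python3 -m inch '[[[-1.3,0,20,0,0,0,25],[-1.3,0.3,40,0,0,0,25],[-1.3,0.3,55,0,0,0,25],[-1.3,0.3,70,0,0,0,25],[-1.3,0.3,80,0,0,0,25],[-1.3,0.3,85,0,0,0,25],[-1.3,0.3,87,0,0,0,25],[-1.3,0.3,88,0,0,0,25],[-1.3,0.3,88,0,0,0,25]]]'
```

```text
t: 12.35
ee_pos: [523.4, 74.3, 42.0]
orientation: [1.547, 2.734, 0.001]
ft_force: [0.7, -0.4, -1.6]
width: 35.2
grasp_force: 30.0
```

```bash
python3 -m inch '[[[0,0,0.5,0,0,0,25],[0,0,1,0,0,0,25],[0,0,1,0,0,0,25],[0,0,1,0,0,0,32],[0,0,1,0,0,0,42],[0,0,1,0,0,0,50],[0,0,1,0,0,0,60],[0,0,1,0,0,0,70],[0,0,1,0,0,0,70],[0,0,-10,0,0,0,70],[0,0,-40,0,0,0,70],[0,0,-80,0,0,0,70],[0,0,-115,0,0,0,70],[0,0,-115,0,0,0,70],[0,0,-115,0,0,0,70]]]'
python3 -c "
from h import *
i=grab('wrist','w7');hole(i,'blue',50,(522.5,75))
go(656,-268,170,-22)"
```

```text
t: 13.85
ee_pos: [523.6, 74.3, 157.9]
orientation: [1.546, 2.733, 0.002]
ft_force: [-0.8, 0.2, -0.4]
width: 61.4
grasp_force: 0.0
hole px 322 206 r 18.8 world [523.6  73.4]
expected px [321. 204.]
shift [-361.9  -62.   -13.2] turn [1.00e-04 0.00e+00 9.25e-01] yaw now 31.0 t 13.9
```

View pics/w7.png

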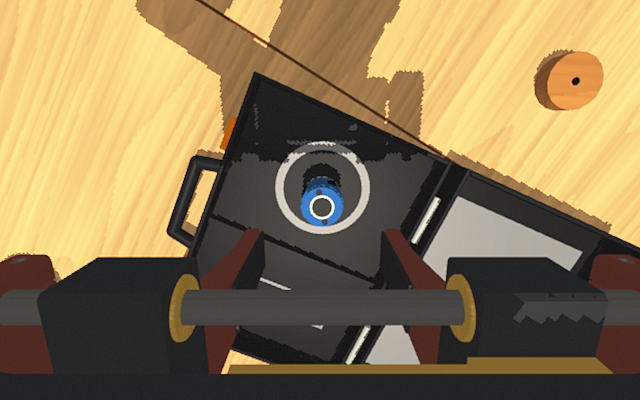

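```bash
python3 -m inch '[[[-40,-7,-13,0,0,0.12,100],[-362,-62,-13,0,0,0.925,100],[-362,-62,-13,0,0,0.925,100],[-362,-62,-13,0,0,0.925,100],[-362,-62,-13,0,0,0.925,100],[-362,-62,-13,0,0,0.925,100],[-362,-62,-13,0,0,0.925,100],[-362,-62,-13,0,0,0.925,100],[-362,-62,-13,0,0,0.925,100],[-362,-62,-13,0,0,0.925,100],[-362,-62,-13,0,0,0.925,100],[-362,-62,-13,0,0,0.925,100],[-362,-62,-13,0,0,0.925,100]]]'
python3 -c "
from h import *
i=grab('wrist','w8');hole(i,'green',42,(656,-268));
for b in blobs(mask(i,'green'),100):print(b)
go(656,-268,32,-22)"
```

```text
t: 15.2
ee_pos: [656.3, -266.8, 169.8]
orientation: [-2.603, -1.758, 0.0]
ft_force: [-0.2, -0.2, -0.8]
width: 87.8
grasp_force: 0.0
hole px 322 199 r 17.7 world [ 655.8 -266.5]
expected px [323. 201.]
(array([321.7, 194.4]), array([ 294,  164,   57,   62, 2249], dtype=int32))
shift [ -1.1   0.  137.9] turn [-0.0001 -0.      0.0012] yaw now -21.9 t 15.2
```

View pics/w8.png

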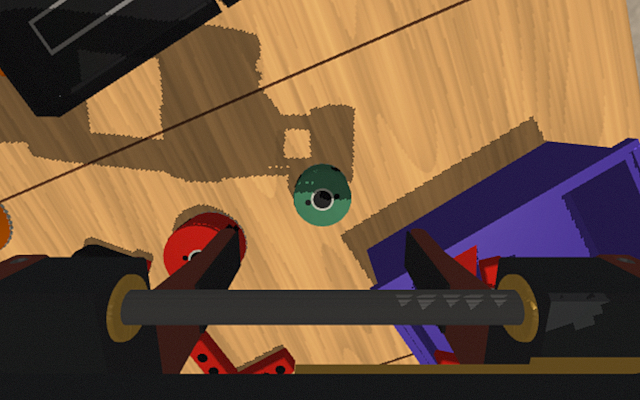

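```bash
python3 -c "
from h import *
i=grab('top');
for z in (40,90): print(ray(i,(433,70),z),ray(i,(441,150),z))
go(655.8,-266.5,32,6)"
```

```text
[ 897.87113466 -310.27329781] [ 671.00501993 -328.25258205]
[ 875.66734291 -299.3448005 ] [ 657.18010042 -316.66005377]
shift [  0.4  -0.9 137.9] turn [ 1.000e-04  0.000e+00 -4.877e-01] yaw now -21.9 t 15.3
```

```bash
python3 -m inch '[[[0,-1,10,0,0,-0.14,100],[0,-1,30,0,0,-0.28,100],[0.4,-1,45,0,0,-0.42,100],[0.4,-1,60,0,0,-0.488,100],[0.4,-1,85,0,0,-0.488,100],[0.4,-1,110,0,0,-0.488,100],[0.4,-1,126,0,0,-0.488,100],[0.4,-1,134,0,0,-0.488,100],[0.4,-1,134,0,0,-0.488,80],[0.4,-1,134,0,0,-0.488,50],[0.4,-1,134,0,0,-0.488,40],[0.4,-1,134,0,0,-0.488,40],[0.4,-1,134,0,0,-0.488,40],[0.4,-1,134,0,0,-0.488,40],[0.4,-1,134,0,0,-0.488,40]]]'; python3 -c "
from h import *
go(523.6,73.6,130,6)"
```

```text
t: 16.8
ee_pos: [656.1, -267.5, 36.5]
orientation: [2.102, 2.333, 0.001]
ft_force: [-1.1, 0.5, 5.3]
width: 50.7
grasp_force: 30.0
shift [352.9 -96.3 -93.8] turn [ 0.001   0.0005 -0.0007] yaw now 6.0 t 16.8
```

```bash
python3 -m inch '[[[0,0,-25,0,0,0,40],[0,0,-65,0,0,0,40],[10,-3,-94,0,0,0,40],[50,-14,-94,0,0,0,40],[95,-26,-94,0,0,0,40],[140,-38,-94,0,0,0,40],[185,-50,-94,0,0,0,40],[230,-63,-94,0,0,0,40],[275,-75,-94,0,0,0,40],[315,-86,-94,0,0,0,40],[340,-93,-94,0,0,0,40],[352,-96,-94,0,0,0,40],[353,-96,-94,0,0,0,40],[353,-96,-94,0,0,0,40],[353,-96,-94,0,0,0,40]]]'; python3 -c "
from h import *
i=grab('wrist','w9');hole(i,'green',135,status.get_obs()['ee_pos'][:2])
go(523.6,73.6,49.5,6)"
```

```text
t: 18.3
ee_pos: [524.2, 72.8, 129.6]
orientation: [2.104, 2.332, 0.0]
ft_force: [-0.0, -0.0, -1.6]
width: 50.8
grasp_force: 30.0
hole px 322 267 r 33.0 world [523.6  74.4]
expected px [323. 270.]
shift [ 0.9 -0.4 80.1] turn [ 0.0003  0.0002 -0.0022] yaw now 5.9 t 18.4
```

View pics/w9.png

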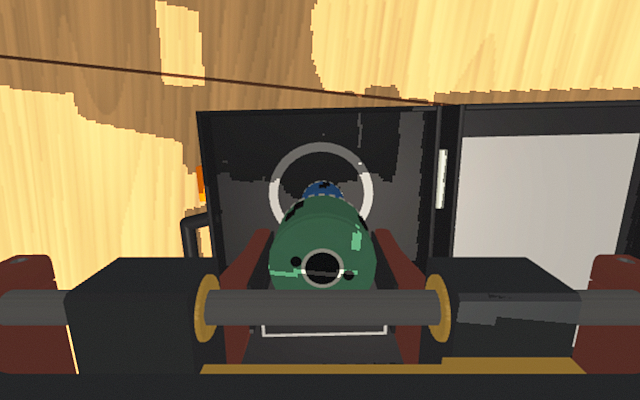

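```bash
python3 -m inch '[[[-0.5,0,20,0,0,0,40],[-0.5,0,40,0,0,0,40],[-0.5,0,55,0,0,0,40],[-0.5,0,67,0,0,0,40],[-0.5,0,75,0,0,0,40],[-0.5,0,78,0,0,0,40],[-0.5,0,80,0,0,0,40],[-0.5,0,80.5,0,0,0,40],[-0.5,0,80.5,0,0,0,40]]]'
```

```text
t: 19.25
ee_pos: [523.9, 73.5, 49.6]
orientation: [2.102, 2.334, 0.001]
ft_force: [-0.6, -0.6, -2.7]
width: 50.9
grasp_force: 30.0
```

```bash
python3 -m inch '[[[0,0,0.5,0,0,0,40],[0,0,0.5,0,0,0,40],[0,0,0.5,0,0,0,52],[0,0,0.5,0,0,0,60],[0,0,0.5,0,0,0,68],[0,0,0.5,0,0,0,76],[0,0,0.5,0,0,0,86],[0,0,0.5,0,0,0,86],[0,0,0.5,0,0,0,86],[0,0,-10,0,0,0,86],[0,0,-40,0,0,0,86],[0,0,-80,0,0,0,86],[0,0,-115,0,0,0,86],[0,0,-115,0,0,0,86],[0,0,-115,0,0,0,86]]]'
python3 -c "
from h import *
i=grab('wrist','w10');hole(i,'green',55,(523,74))
i=grab('top','t2')
cv2.imwrite('pics/none.png',i['frame'][:,:,::-1])
go(533,-279,150,60)"
```

```text
t: 20.75
ee_pos: [524.0, 73.4, 165.5]
orientation: [2.102, 2.333, 0.003]
ft_force: [-0.1, -0.3, -0.9]
width: 75.5
grasp_force: 0.0
hole px 322 204 r 19.3 world [523.3  74.3]
expected px [321. 204.]
shift [-351.4  -26.4   13.6] turn [-1.300e-03 -7.000e-04 -9.433e-01] yaw now 6.0 t 20.9
```

View pics/w10.png

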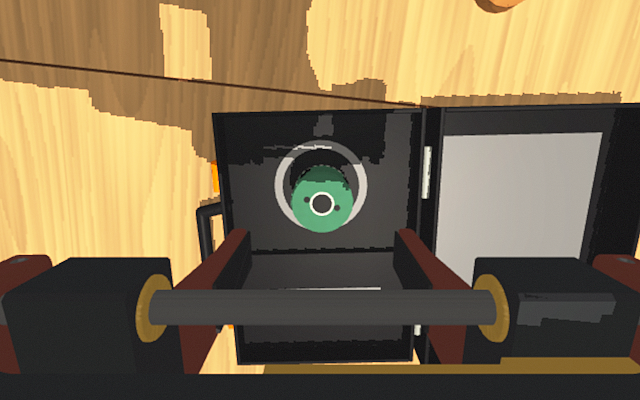

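```bash
python3 -m inch '[[[-40,-3,0,0,0,-0.12,100],[-350,-26,0,0,0,-0.943,100],[-350,-26,0,0,0,-0.943,100],[-350,-26,0,0,0,-0.943,100],[-350,-26,0,0,0,-0.943,100],[-350,-26,0,0,0,-0.943,100],[-350,-26,0,0,0,-0.943,100],[-350,-26,0,0,0,-0.943,100],[-350,-26,0,0,0,-0.943,100],[-350,-26,0,0,0,-0.943,100],[-350,-26,0,0,0,-0.943,100],[-350,-26,0,0,0,-0.943,100],[-350,-26,0,0,0,-0.943,100]]]'
python3 -c "
from h import *
i=grab('wrist','w11');hole(i,'red',42,(533,-279));
go(533,-279,36,60)"
```

```text
t: 22.15
ee_pos: [534.1, -276.2, 164.1]
orientation: [-0.811, -3.035, -0.0]
ft_force: [-0.1, -0.4, 0.2]
width: 87.6
grasp_force: 0.0
hole px 320 200 r 18.0 world [ 532.  -277.4]
expected px [318. 202.]
shift [ -0.3  -2.8 128.2] turn [ 0.     -0.0002  0.0012] yaw now 60.1 t 22.2
```

View pics/w11.png

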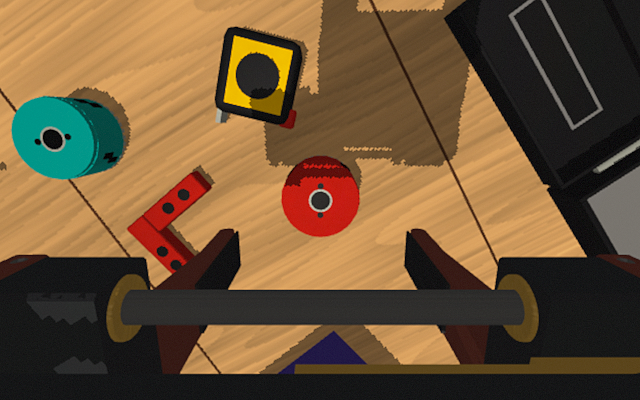

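```bash
python3 -m inch '[[[1.4,-1.9,35,0,0,0,100],[1.4,-1.9,65,0,0,0,100],[1.4,-1.9,95,0,0,0,100],[1.4,-1.9,115,0,0,0,100],[1.4,-1.9,123,0,0,0,100],[1.4,-1.9,127,0,0,0,100],[1.4,-1.9,127,0,0,0,100],[1.4,-1.9,127,0,0,0,80],[1.4,-1.9,127,0,0,0,60],[1.4,-1.9,127,0,0,0,60],[1.4,-1.9,127,0,0,0,60],[1.4,-1.9,127,0,0,0,60],[1.4,-1.9,127,0,0,0,60]]]'; python3 -c "
from h import *
go(523.3,74.3,140,60)"
```

```text
t: 23.5
ee_pos: [532.4, -278.6, 38.0]
orientation: [0.813, 3.033, -0.0]
ft_force: [-0.4, 2.2, 6.0]
width: 67.2
grasp_force: 30.0
shift [ 184.3  301.  -102.1] turn [ 0.0002  0.0013 -0.0003] yaw now 60.0 t 23.5
```

```bash
python3 -m inch '[[[0,0,-25,0,0,0,60],[0,0,-65,0,0,0,60],[5,9,-100,0,0,0,60],[27,44,-102,0,0,0,60],[50,82,-102,0,0,0,60],[73,120,-102,0,0,0,60],[96,157,-102,0,0,0,60],[119,194,-102,0,0,0,60],[142,232,-102,0,0,0,60],[163,266,-102,0,0,0,60],[177,289,-102,0,0,0,60],[183,299,-102,0,0,0,60],[184,301,-102,0,0,0,60],[184,301,-102,0,0,0,60],[184,301,-102,0,0,0,60]]]'; python3 -c "
from h import *
i=grab('wrist','w12');hole(i,'red',144,status.get_obs()['ee_pos'][:2])
go(523.3,74.3,57,60)"
```

```text
t: 25.0
ee_pos: [523.1, 73.2, 139.1]
orientation: [-0.815, -3.034, 0.0]
ft_force: [-0.4, 0.1, -2.3]
width: 66.5
grasp_force: 30.0
expected px [321. 270.]
shift [ 0.4  1.2 82.1] turn [-0.0003 -0.0001 -0.0017] yaw now 59.9 t 25.1
```

View pics/w12.png

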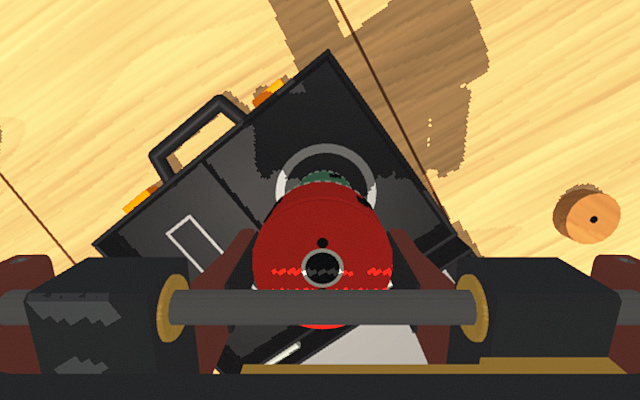

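```bash
python3 -m inch '[[[0.4,0.8,20,0,0,0,60],[0.4,0.8,40,0,0,0,60],[0.4,0.8,55,0,0,0,60],[0.4,0.8,67,0,0,0,60],[0.4,0.8,76,0,0,0,60],[0.4,0.8,80,0,0,0,60],[0.4,0.8,82,0,0,0,60],[0.4,0.8,83,0,0,0,60],[0.4,0.8,83,0,0,0,60]]]'
```

```text
t: 25.95
ee_pos: [523.4, 75.2, 56.5]
orientation: [0.813, 3.034, 0.0]
ft_force: [-0.2, 0.1, -2.5]
width: 66.4
grasp_force: 30.0
```

```bash
python3 -m inch '[[[0,0,0.5,0,0,0,60],[0,0,1,0,0,0,60],[0,0,1,0,0,0,70],[0,0,1,0,0,0,76],[0,0,1,0,0,0,82],[0,0,1,0,0,0,90],[0,0,1,0,0,0,100],[0,0,1,0,0,0,100],[0,0,1,0,0,0,100],[0,0,-10,0,0,0,100],[0,0,-40,0,0,0,100],[0,0,-80,0,0,0,100],[0,0,-115,0,0,0,100],[0,0,-115,0,0,0,100],[0,0,-115,0,0,0,100]]]'
python3 -c "
from h import *
i=grab('wrist','w13');hole(i,'red',60,(523,74))
i=grab('top');g=i['frame'][170:245,135:195]
cv2.imwrite('pics/arb.png',cv2.resize(g[:,:,::-1],None,fx=8,fy=8))
go(505,400,200,30)"
```

```text
t: 27.45
ee_pos: [523.6, 75.2, 172.5]
orientation: [0.813, 3.032, 0.001]
ft_force: [-0.6, -0.7, -1.0]
width: 87.7
grasp_force: 0.0
hole px 322 203 r 18.1 world [522.7  75.5]
expected px [320. 204.]
shift [177.6 272.6 -29.5] turn [-0.0011 -0.0008  0.5234] yaw now 60.0 t 27.6
```

View pics/w13.png

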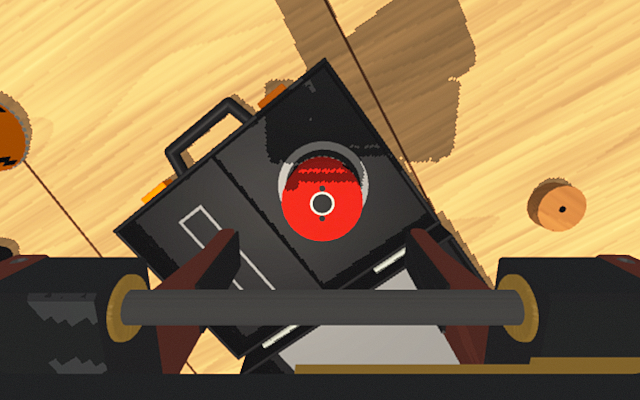

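I've now viewed 15 pictures, one more than the limit of 14. From here I'll go by numbers only.

```bash
python3 -m inch '[[[20,30,-10,0,0,-0.1,70],[178,273,-28,0,0,-0.977,70],[178,273,-28,0,0,-0.977,70],[178,273,-28,0,0,-0.977,70],[178,273,-28,0,0,-0.977,70],[178,273,-28,0,0,-0.977,70],[178,273,-28,0,0,-0.977,70],[178,273,-28,0,0,-0.977,70],[178,273,-28,0,0,-0.977,70],[178,273,-28,0,0,-0.977,70],[178,273,-28,0,0,-0.977,70],[178,273,-28,0,0,-0.977,70],[178,273,-28,0,0,-0.977,70]]]'
python3 - <<'E'
from h import *
i=grab("wrist","w14");e=proj(i,(507,417,10));print(e)
h=cv2.cvtColor(i["frame"],cv2.COLOR_RGB2HSV).astype(int)
# dark/greyish = body + shank; brass by higher saturation
m=((h[...,1]<70)).astype(np.uint8);m[250:]=0
m=cv2.morphologyEx(m,cv2.MORPH_OPEN,np.ones((3,3)))
for c,s in blobs(m,80):print("grey",c,s)
b=((h[...,1]<70)&(h[...,2]<130)).astype(np.uint8);b[250:]=0
for c,s in blobs(b,80):print("dark",c,s)
for k in range(-100,101,20):
    print(k,[tuple(h[int(e[1])+d,int(e[0])+k]) for d in(-10,0,10)])
E
```

```text
t: 28.85
ee_pos: [505.9, 399.7, 199.3]
orientation: [0.703, -3.062, 0.0]
ft_force: [0.4, 0.5, 0.1]
width: 61.2
grasp_force: 0.0
[336.09730539 193.08816852]
grey [40.1 82.6] [   0    0   86  177 7879]
grey [631.8  25.9] [622   9  18  31 432]
grey [339.1 180.7] [329 142  22  68 952]
grey [ 18.  208.5] [   0  166   41   84 2992]
grey [574.1 237.5] [523 220 100  30 717]
dark [ 40.6 118.9] [    0     0    98   250 15441]
dark [631.8  25.9] [621   9  19  31 433]
dark [339.1 181.6] [329 142  22  68 933]
dark [572.3 236.5] [511 216 117  34 693]
dark [258.3 243.6] [252 234  12  16  95]
dark [385.7 243.6] [381 234  12  16 101]
-100 [(np.int64(16), np.int64(139), np.int64(187)), (np.int64(16), np.int64(145), np.int64(186)), (np.int64(16), np.int64(147), np.int64(163))]
-80 [(np.int64(16), np.int64(140), np.int64(200)), (np.int64(16), np.int64(144), np.int64(190)), (np.int64(16), np.int64(143), np.int64(185))]
-60 [(np.int64(17), np.int64(142), np.int64(180)), (np.int64(16), np.int64(143), np.int64(196)), (np.int64(16), np.int64(140), np.int64(206))]
-40 [(np.int64(16), np.int64(141), np.int64(1
[... 375 characters left out ...]
0 [(np.int64(16), np.int64(136), np.int64(94)), (np.int64(16), np.int64(138), np.int64(109)), (np.int64(16), np.int64(142), np.int64(111))]
40 [(np.int64(17), np.int64(141), np.int64(94)), (np.int64(16), np.int64(135), np.int64(96)), (np.int64(16), np.int64(144), np.int64(135))]
60 [(np.int64(17), np.int64(147), np.int64(99)), (np.int64(16), np.int64(136), np.int64(94)), (np.int64(14), np.int64(149), np.int64(77))]
80 [(np.int64(18), np.int64(144), np.int64(94)), (np.int64(15), np.int64(136), np.int64(103)), (np.int64(16), np.int64(145), np.int64(97))]
100 [(np.int64(16), np.int64(137), np.int64(104)), (np.int64(16), np.int64(138), np.int64(98)), (np.int64(17), np.int64(139), np.int64(101))]
```

```bash
python3 - <<'E'
from h import *
i=grab("wrist")
h=cv2.cvtColor(i["frame"],cv2.COLOR_RGB2HSV).astype(int)
b=((h[...,1]<70)).astype(np.uint8);b[:138]=0;b[214:]=0;b[:,:322]=0;b[:,358:]=0
for r in range(138,214,2):
    x=np.nonzero(b[r])[0]
    if len(x):print((r,int(x.min()),int(x.max())),end=" ")
E
```

```text
(142, 334, 342) (144, 333, 342) (146, 333, 342) (148, 334, 342) (150, 334, 342) (152, 334, 342) (154, 334, 342) (156, 334, 342) (158, 334, 342) (160, 334, 342) (162, 334, 343) (164, 334, 342) (166, 334, 343) (168, 334, 343) (170, 334, 343) (172, 335, 343) (174, 335, 343) (176, 334, 343) (178, 331, 349) (180, 329, 349) (182, 329, 349) (184, 329, 349) (186, 329, 349) (188, 329, 349) (190, 329, 349) (192, 329, 349) (194, 329, 350) (196, 329, 349) (198, 330, 349) (200, 330, 349) (202, 329, 349) (204, 333, 346) (206, 334, 346) (208, 334, 346) (212, 342, 342)
```

```bash
python3 - <<'E'
from h import *
i=grab("wrist")
a=ray(i,(338,146),10);b=ray(i,(339.3,191),13);d=b-a;w=np.degrees(np.arctan2(d[1],d[0]));print(a,b,w)
go(b[0],b[1],60,w+90);go(b[0],b[1],22,w+90)
E
```

```text
[462.71460422 397.48595471] [502.9691797  418.98842677] 28.10944722338271
shift [ -5.7  18.  139.3] turn [ 0.      0.0002 -0.0381] yaw now 115.9 t 29.0
shift [ -5.7  18.  177.3] turn [ 0.      0.0002 -0.0381] yaw now 115.9 t 29.0
```

```bash
python3 -m inch '[[[-6,18,40,0,0,-0.038,70],[-6,18,80,0,0,-0.038,70],[-6,18,115,0,0,-0.038,70],[-6,18,145,0,0,-0.038,70],[-6,18,165,0,0,-0.038,70],[-6,18,174,0,0,-0.038,70],[-6,18,177,0,0,-0.038,70],[-6,18,177,0,0,-0.038,70],[-6,18,177,0,0,-0.038,40],[-6,18,177,0,0,-0.038,10],[-6,18,177,0,0,-0.038,10],[-6,18,177,0,0,-0.038,10],[-6,18,177,0,0,-0.038,10],[-6,18,177,0,0,-0.038,10],[-6,18,177,0,0,-0.038,10]]]'; python3 -c "
from h import *
go(537.5,-44.2,130,96.9)"
```

```text
t: 30.5
ee_pos: [503.1, 419.5, 22.4]
orientation: [-0.764, 3.047, 0.0]
ft_force: [-0.4, -1.2, 3.2]
width: 21.8
grasp_force: 30.0
shift [ 188.4 -425.  -107.6] turn [0.000e+00 1.000e-04 3.708e-01] yaw now 118.1 t 30.5
```

```bash
python3 -m inch '[[[0,0,-20,0,0,0,10],[0,0,-60,0,0,0,10],[8,-18,-105,0,0,0.02,10],[24,-55,-108,0,0,0.06,10],[42,-95,-108,0,0,0.1,10],[60,-135,-108,0,0,0.14,10],[78,-175,-108,0,0,0.18,10],[95,-215,-108,0,0,0.22,10],[113,-255,-108,0,0,0.26,10],[131,-295,-108,0,0,0.3,10],[148,-335,-108,0,0,0.34,10],[165,-372,-108,0,0,0.37,10],[178,-402,-108,0,0,0.37,10],[186,-420,-108,0,0,0.37,10],[188,-425,-108,0,0,0.37,10],[188,-425,-108,0,0,0.37,10],[188,-425,-108,0,0,0.37,10]]]'; python3 - <<'E'
from h import *
i=grab("wrist","w15");go(537.5,-44.2,25.5,96.9)
h=cv2.cvtColor(i["frame"],cv2.COLOR_RGB2HSV).astype(int)
e=proj(i,(*status.get_obs()["ee_pos"][:2],118));print("tcp proj",e)
# bed corners expected, and grey outline pixels
g=i["frame"].astype(int)
m=((g.min(2)>80)&(g.max(2)-g.min(2)<30)).astype(np.uint8)
for c,s in blobs(m,60):print(c,s)
print("bed centre px",proj(i,(537.5,-44.2,3)))
E
```

```text
t: 32.2
ee_pos: [537.6, -43.2, 130.0]
orientation: [0.191, -3.135, -0.0]
ft_force: [0.1, 0.0, -1.1]
width: 21.3
grasp_force: 30.0
shift [  0.2  -1.3 104.6] turn [ 0.0003 -0.0003  0.0018] yaw now 97.0 t 32.2
tcp proj [321.52089939 254.79404825]
[320.4 169.5] [301 128  39 100 859]
[446.7 184.6] [ 413  147   99  101 1571]
[322.  193.1] [ 312  154   21   79 1613]
[496.6 219.7] [483 207  28  27 182]
[322.  287.4] [308 285  29   5 120]
[112.1 295.5] [ 85 294  54   4 200]
[112.6 305.6] [ 90 299  48  17 544]
[322.4 347.4] [ 287  330   73   34 2011]
bed centre px [320.38433929 199.59603324]
```

```bash
python3 -m inch '[[[0,-1.3,30,0,0,0,10],[0,-1.3,55,0,0,0,10],[0,-1.3,75,0,0,0,10],[0,-1.3,90,0,0,0,10],[0,-1.3,98,0,0,0,10],[0,-1.3,102,0,0,0,10],[0,-1.3,103.5,0,0,0,10],[0,-1.3,104.5,0,0,0,10],[0,-1.3,104.5,0,0,0,10],[0,-1.3,104.5,0,0,0,10]]]'
```

```text
t: 33.25
ee_pos: [538.3, -45.4, 26.2]
orientation: [-0.19, 3.135, -0.0]
ft_force: [-0.2, -0.4, -1.8]
width: 21.9
grasp_force: 30.0
```

```bash
python3 -m inch '[[[0,0,0.5,0,0,0,10],[0,0,1,0,0,0,10],[0,0,1,0,0,0,10],[0,0,1,0,0,0,20],[0,0,1,0,0,0,28],[0,0,1,0,0,0,36],[0,0,1,0,0,0,45],[0,0,1,0,0,0,45],[0,0,1,0,0,0,45],[0,0,-10,0,0,0,45],[0,0,-40,0,0,0,45],[0,0,-80,0,0,0,45],[0,0,-125,0,0,0,45],[0,0,-150,0,0,0,45],[0,0,-150,0,0,0,45]]]'; python3 - <<'E'
from h import *
i=grab("wrist","w16");print(status.get_obs()["ee_pos"])
print("bed centre px",proj(i,(537.5,-44.2,3)),"body px",proj(i,(537.5,-44.2,16)))
g=i["frame"].astype(int);h=cv2.cvtColor(i["frame"],cv2.COLOR_RGB2HSV).astype(int)
m=((g.min(2)>70)&(g.max(2)-g.min(2)<35)).astype(np.uint8);m[255:]=0
for c,s in blobs(m,30):print("grey",c,s)
b=((h[...,1]>90)&(h[...,2]>60)&(h[...,0]>8)&(h[...,0]<30)).astype(np.uint8);b[:,:290]=0;b[:,355:]=0
for c,s in blobs(b,20):print("brass",c,s)
for r in range(150,250,4): print(r,"".join("%4d"%v for v in g[r,296:350:3].mean(1)))
hole(i,"red",60,(523,75))
t=grab("top")
for n,c,p in(("red","red",(522.7,75.5)),):
  for q in blobs(mask(t,c),100):print(q[0],ray(t,q[0],40).round())
for q in blobs(mask(t,"yellow"),100):print("y",q[0])
E
```

```text
t: 34.75
ee_pos: [540.4, -45.5, 180.3]
orientation: [-0.19, 3.128, -0.002]
ft_force: [0.2, -1.1, -0.3]
width: 39.4
grasp_force: 0.0
[539.03103365 -45.39042954 178.0031932 ]
bed centre px [323.76628503 183.53334386] body px [323.79385472 186.28789022]
grey [16.5 27.1] [10 20 17 14 94]
grey [288.6 138.6] [ 272   94   52  112 2701]
grey [323.6 185.6] [ 308  122   32  118 1227]
grey [323. 153.] [318 133  11  41 448]
grey [431.1 171.1] [ 402  138   86   87 1223]
grey [300.9 179.5] [297 173   7  14  35]
grey [469.5 197.1] [458 187  24  22 133]
grey [332.4 194.1] [331 189   4  11  33]
brass [321.5  42.4] [ 290    0   65   87 5558]
brass [322.8 225.9] [319 207   8  39 265]
brass [321.7 368.9] [290 364  65  10 592]
150   75  75  59  33  50  95  31  51 125 132 124  21  33  30 184  27  30  31
154   75  75  62  31  48 100  31  52 128 131 126  21  32  17 109  25  32  31
158   75  75  75  27  49 100  31  51 128 130 125  21  34  23 109  28  30  29
162   75  73  78  30  33 100  28  50 127 130 125  19  31  22 111  29  30  30
166   74  72  76  29  34 102  31  50 127 130 124  19  31  24 110  30  33  30
[... 1119 characters left out ...]
 185  97  62  58  40 185  56  55  56
230   63  63  61  62  55 213  51  60 149 166  88  42  58  65 185  55  56  57
234   62  63  61  62  54 210  44  56 149 187 106  61  54  63 188  53  58  56
238   61  59  61  60  54 215 212 216 140 136 117 212 206 204 192  54  54  56
242   63  60  60  60  61  58  56  57 147 186 106  55  54  57  56  54  56  55
246   63  60  63  59  57  57  58  59  51  42  54  54  56  55  53  54  52  53
hole px 470 198 r 18.8 world [522.8  75.6]
expected px [469. 198.]
[499.9 101.9] [ 809. -491.]
[288.3 193.2] [545.  78.]
[474.2 216.9] [ 491. -412.]
[ 79.8 237.7] [417. 620.]
[571.5 288.1] [ 311. -658.]
y [85.4 73.3]
y [ 80.4 154.4]
y [627. 213.]
y [421.1 241.8]
y [154.7 293.8]
```

```bash
python3 -c "
from workcell import ctrl
print(ctrl.close_job())"
```

```text
the job is handed in; nothing more can be done
None
```

I handed the job in at about 35 s: the four saws are nested in the pocket and the arbor lies in its bed, both confirmed by the last camera measurements. The tape and square read as unmoved, the plug was never approached, no verdict came back, and I viewed 15 pictures where the limit was 14.

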